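# Pop the blue sample port and log it open

## Robot

A 7-joint arm with a two-finger parallel gripper is mounted at the origin on a cart in front of the work surface, level with it; the furniture and walls round the work are solid. World frame = base frame: x ahead of the robot, y to its left, z up, the work surface at z = 0. Lengths are in m, angles in rad, forces in N, time in s.
With the tool pointing down it reaches from about 0.4 to 0.85 m from the base axis. Payload 10.4 kg.
Tool frame: the origin (TCP) lies between the finger pads; the fingertips stand ahead of it and the grasp point (between the pads) lies 3 mm ahead of it (r.tips_ahead is the z of the fingertips in the tool frame, in m); z points along the fingers, y is the line along which they close (so a half turn about z gives the same grasp; the last joint's range is limited). The gripper opens to 87 mm and grips with 3 to 60 N. Pads are 19 mm wide; open, the fingers measure 117 mm over their backs; the gripper's body (75 mm by 190 mm) begins 51 mm behind the grasp point.
Start: joints at [-1.345, 0.332, -0.065, 1.46, 0.022, 1.35, -0.088], TCP at [0.154, 0.606, 0.245] pointing down, gripper open.
Joint ranges: [-2.6, 2.6], [-0.5, 2.12], [-1.47, 1.34], [0.16, 2.42], [-1.27, 4.41], [0.06, 2.06], [-2.6, 2.6]. Speed limits (rad/s): [2.22, 2.22, 2.79, 2.79, 3.14, 3.14, 3.14].

## Interface

Orientations are given as a unit quaternion [x, y, z, w].
In Python, from bench import telemetry, camera, get_calibration, r gives the robot as it stands.
- The arm moves only by the tool drive_tool, never from a script. Its argument "series" is one flat list of numbers, 7 for each row, row after row: the turn, a rotation vector about the tool's x, y, z in units of 5 degrees (1.0 is 5 degrees), then the shift along the tool's x, y, z in units of 40 mm (1.0 is 40 mm), then the opening, from -1 (shut) to 1 (fully open). A call has 1 to 10 rows; each row is the pose to reach, as a shift and turn from the pose commanded when the call began, along the tool's axes at that moment; what a row does not reach only later rows make up. A row lasts 1/12 s, in which the tool goes at most 41.7 mm and 7.16 degrees, less where a joint would pass 70% of its speed; a pose out of reach is approached as far as the arm can. A call with a gripper value outside its range is refused whole. The fingers move at their own pace and stop on an object; "grip_force" is the grip in N (left out, the last holds). Time passes only in rows, so rows that repeat a pose let the fingers close. It gives the time, the measured TCP pose, the force, the opening and the grip force at its end, in the units of the state.
- telemetry.read_state(): the state, without advancing time (a new reading comes with each control period).
- camera(name): name is "scene" or "top" or "wrist"; returns the picture (420x560x3 uint8, red, green, blue); there is no depth.
- get_calibration(name): a dict with "fovy" (degrees; the focal length in pixels is half the picture's height over the tangent of half this angle, whatever the lens; pixels are square), "cx", "cy" (the principal point, pixels), "xyz" and "rotation" of the camera in the world. Camera axes: x right, y up, looking along -z (the intrinsics and any distortion apply to the point x, -y, -z); pixel columns grow to the right and rows downward; lengths in m; the calibration is good to about 2 mm. A picture is of the moment at which its call begins: read the wrist's pose just before it. get_calibration takes no time and is no camera call; for the wrist camera it gives the pose at the moment of the call.
- r.close_job(): hands the job in; it is judged then, once.
The state is a dict: "time": time; "joint_positions": joint angles; "joint_vel": joint speeds; "joint_torque": joint torques, N m; "ee_pos": TCP position; "eef_rot": TCP orientation; "ft_force": force on the tool from outside, world axes, zero at the start; "torque": the same for the moment, N m; "width": finger opening in m; "grip_force": force on a finger pad.
Only numpy, scipy, OpenCV 4.12 (cv2) and the standard library are available. Lean on these libraries where they do the work, as an engineer would, in place of code of your own. Each camera call takes 0.05 s, during which the arm holds its last target. There are 200 camera calls.

## Task

Press the ribbed front edge of the blue hatch down once, all the way, and let go so that it springs open by itself. Keep clear of it and watch it stay open for two full seconds, then press the green button on the small grey box right down and let it come back up, to log the port as open. Only press: lift or shove nothing, do not push the open hatch, leave the orange hatch shut and the other things on the bench where they are, and finish clear of everything.

Things in the scene. Friction and masses are not known exactly. Their poses are not given: they have to be found in the camera images.
- blue_port: White sample port unit fixed to the worktop, housing 124 (x) x 100 (y) x 56 mm high, blue hatch in its top. Origin: centre of its underside, z up; front (-x, 32 mm flat deck with blue dot) faces the robot, give or take yaw. Shut hatch: 77 (x) x 86 (y) mm, top 64 mm above the worktop, 8 mm proud of the housing; hinge along y at x +48, z 58 mm. The two units differ only in colour and may change places.
- orange_port: White sample port unit fixed to the worktop, housing 124 (x) x 100 (y) x 56 mm high, orange hatch in its top. Origin: centre of its underside, z up; front (-x, 32 mm flat deck with orange dot) faces the robot, give or take yaw. Shut hatch: 77 (x) x 86 (y) mm, top 64 mm above the worktop, 8 mm proud of the housing; hinge along y at x +48, z 58 mm. The two units differ only in colour and may change places.
- blue_port_press (a point): Place to press on top of the blue hatch: the middle of four low ribs near its front edge. It moves with the hatch; 64.5 mm from the hinge line, 13 mm from the front edge, 65.5 mm above the worktop when shut.
- orange_port_press (a point): Place to press on top of the orange hatch: the middle of four low ribs near its front edge. It moves with the hatch; 64.5 mm from the hinge line, 13 mm from the front edge, 65.5 mm above the worktop when shut.
- blue_port_hatch (a joint): Angle of the blue hatch (rad): 0 shut and latched, negative pressed in, positive open. Pressing at the ribs takes about 3 N; the latch frees by about -0.07 (4.5 mm down), stop at -0.09 (6 mm). It opens only when the finger lets go and rises: a spring swings it up to 1.35 in about half a second and keeps it there, 80 mm above the housing. It does not latch again.
- orange_port_hatch (a joint): Angle of the orange hatch (rad): 0 shut and latched, negative pressed in, positive open. Pressing at the ribs takes about 3 N; the latch frees by about -0.07 (4.5 mm down), stop at -0.09 (6 mm). It opens only when the finger lets go and rises: a spring swings it up to 1.35 in about half a second and keeps it there, 80 mm above the housing. It does not latch again.
- log_box: Loose grey box, 76 x 76 x 30 mm, 0.5 kg, with a green push button in the middle of its top. Origin at the centre of its underside, z up. To be pressed where it stands, not moved or lifted.
- log_button_top (a point): Centre of the top of the green button (32 mm across), 52 mm above the worktop when up; it moves with the button. Press straight down.
- log_button (a joint): Travel of the green button (m): 0 up, 0.006 fully down; it springs back. About 1.2 N starts it, 4 N takes it fully down.
- vial_black: Bystander: glass vial with a black cap, 23 mm across, 62 mm tall, standing loose. Origin at the centre of its underside.
- vial_red: Bystander: glass vial with a red cap, 23 mm across, 62 mm tall, standing loose. Origin at the centre of its underside.
- pot_left: Bystander: small foil-lined pot, 43 mm across, 41 mm tall, loose, on the left. Origin at the centre of its underside.
- pot_right: Bystander: small foil-lined pot, 42 mm across, 42 mm tall, loose, on the right. Origin at the centre of its underside.
- timer: Bystander: white bench timer, 62 x 68 x 22 mm, loose. Origin at the centre of its underside.
- marker: Bystander: felt marker lying along its y, 130 mm long, 15 mm thick, loose. Origin under its middle.
- tweezers: Bystander: steel tweezers lying along their y, 129 mm long, 9 mm high, loose. Origin under their middle.

How it is judged:
By the outcome, as a careful person would: the job done as asked, in the order asked, and still so for the second after the job is handed in, with the robot touching nothing.
It also fails if it takes over 48 s, if anything falls off the work surface, if the arm or the gripper's body presses on something with over 40 N, if the wrist force passes 120 N, or if a joint passes its speed limit or range.

## Working session

There is one attempt and no reset: what is moved stays moved. The work goes in short steps, Python scripts to look and compute and a tool call to move; the robot and the scene stay as the last step left them, time stands still between calls to the robot, and variables do not carry over. Pictures are saved under pics/ and viewed, at most 10 in all, crops included, and the job is handed in when it is done.

Besides the shell and the picture viewer there is one more tool, called after "Emit:" as name(argument=value, ...) on one line, values as JSON. drive_tool: Moves the arm, as the interface text tells. Its arguments: {"type":"object","properties":{"series":{"type":"array"},"grip_force":{"type":"number"}},"required":["series"]}

```bash
mkdir -p pics; ls; python3 - <<'E'
from bench import telemetry, camera, get_calibration, r
import cv2
s=telemetry.read_state(); print({k:s[k] for k in('time','ee_pos','eef_rot','width','ft_force')}, r.tips_ahead)
for n in('top','scene'):
    cv2.imwrite(f'pics/{n}0.png',camera(n)[:,:,::-1]); print(n,get_calibration(n))
E
```

```text
pics
{'time': 0.0, 'ee_pos': array([0.15381719, 0.60540982, 0.24373728]), 'eef_rot': array([ 1.24066615e-01,  9.92273634e-01, -7.12016754e-04, -6.55168658e-05]), 'width': 0.08733062557529235, 'ft_force': array([ 0.04121232,  0.13474317, -0.4448012 ])} 0.022
top {'fovy': 43.381534996131045, 'cx': 278.6967448634275, 'cy': 212.55316088301709, 'xyz': array([0.42627094, 0.01818179, 1.50193168]), 'rotation': array([-0.02840794,  0.04012196,  0.71032093, -0.7021591 ])}
scene {'fovy': 48.251143912208555, 'cx': 279.345800856378, 'cy': 206.02707359476778, 'xyz': array([-0.57625122, -0.60783213,  0.95411188]), 'rotation': array([ 0.40133727, -0.23642729, -0.4521961 ,  0.76062423])}
```

View pics/top0.png

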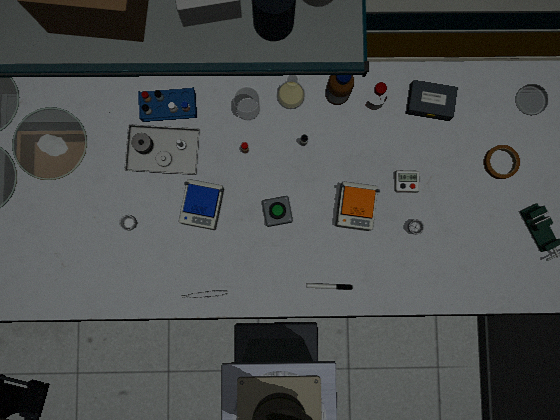

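View pics/scene0.png

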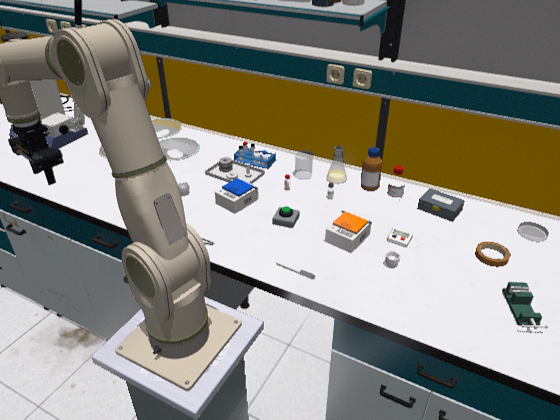

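The top view shows the blue port at about (202,203), its front and dot towards the bottom (the robot). The green button is at (278,210) and the orange port at (358,203). The red vial (244,147) and black vial (303,139) are behind, and the tweezers (205,294) and marker (330,287) are in front.

```bash
cat > h.py <<'E'
import numpy as np, cv2
from scipy.spatial.transform import Rotation as R
def ray(c,uv):
    uv=np.atleast_2d(uv); f=210/np.tan(np.radians(c['fovy']/2))
    d=np.c_[(uv[:,0]-c['cx'])/f,-(uv[:,1]-c['cy'])/f,-np.ones(len(uv))]
    rot=np.array(c['rotation']); return R.from_quat(rot).apply(d)
def plane(c,uv,z):
    d=ray(c,uv); o=np.array(c['xyz']); return o+d*((z-o[2])/d[:,2])[:,None]
def blobs(im,lo,hi,amin=40):   # im RGB, HSV limits
    m=cv2.inRange(cv2.cvtColor(im,cv2.COLOR_RGB2HSV),lo,hi)
    m=cv2.morphologyEx(m,cv2.MORPH_CLOSE,np.ones((3,3)))
    cs=[c for c in cv2.findContours(m,cv2.RETR_EXTERNAL,cv2.CHAIN_APPROX_NONE)[0] if cv2.contourArea(c)>amin]
    return sorted(cs,key=cv2.contourArea,reverse=True)
def cen(c):
    M=cv2.moments(c); return np.array([M['m10'],M['m01']])/M['m00']
COL=dict(blue=((108,120,60),(130,255,255)),orange=((5,150,90),(18,255,255)),green=((55,100,40),(80,255,255)))
E
python3 - <<'E'
from h import *
from bench import get_calibration
for n in('top','scene'):
    im=cv2.imread(f'pics/{n}0.png')[:,:,::-1].copy(); c=get_calibration(n)
    for k,(lo,hi) in COL.items():
        for b in blobs(im,lo,hi)[:3]:
            z=.052 if k=='green' else .064
            box=plane(c,cv2.boxPoints(cv2.minAreaRect(b)),z)
            e=box[1]-box[0];e2=box[2]-box[1]
            print(n,k,cv2.contourArea(b),cen(b).round(1),plane(c,cen(b),z).round(4)[0],'sides',np.linalg.norm(e).round(4),np.degrees(np.arctan2(e[1],e[0])).round(1),np.linalg.norm(e2).round(4))
E
```

```text
top blue 793.0 [200.5 199.8] [0.6033 0.2071 0.064 ] sides 0.076 -11.0 0.0845
top orange 783.5 [358.2 201.5] [ 0.5943 -0.2254  0.064 ] sides 0.0761 -8.9 0.0845
top green 78.0 [277.1 209.8] [ 0.5748 -0.0023  0.052 ] sides 0.0274 -45.5 0.0274
scene blue 269.5 [237.4 186.6] [0.5962 0.2064 0.064 ] sides 0.0963 19.2 0.1303
scene blue 66.0 [373.5 151.7] [ 1.0797 -0.1324  0.064 ] sides 0.0781 19.7 0.0409
scene orange 355.5 [350.4 221.8] [ 0.59   -0.2264  0.064 ] sides 0.0858 8.8 0.1051
scene orange 131.5 [372.4 161.6] [ 0.9995 -0.156   0.064 ] sides 0.084 17.6 0.0712
scene orange 75.5 [490.9 254.8] [ 0.6323 -0.645   0.064 ] sides 0.0908 -4.0 0.0926
scene green 73.5 [522.3 296.2] [ 0.5108 -0.7442  0.052 ] sides 0.0403 -0.4 0.0446
scene green 44.5 [285.6 209.9] [ 0.5652 -0.0051  0.052 ] sides 0.0305 -61.6 0.0352
```

```bash
cat >> h.py <<'E'
def move(s,p,tipyaw_deg,tips=.022):
    """tool-frame units to bring the fingertips to world p, tool y along (-sin,cos) of yaw, pointing down"""
    q=R.from_quat(s['eef_rot']); a=np.radians(tipyaw_deg)
    T=R.from_matrix(np.array([[-np.cos(a),-np.sin(a),0],[-np.sin(a),np.cos(a),0],[0,0,-1]]).T)
    tcp=np.array(p)+[0,0,tips]
    return ((q.inv()*T).as_rotvec(degrees=True)/5).round(2),(q.inv().apply(tcp-s['ee_pos'])/.04).round(3)
E
python3 - <<'E'
from h import *
from bench import telemetry,get_calibration
s=telemetry.read_state()
print(move(s,[.53,.22,.21],-11))
E
```

```text
(array([-0.01,  0.  , -0.65]), array([-11.487,  -7.025,   0.306]))
```

Emit:
drive_tool(series=[0,0,-0.65,-1.1,-0.7,0,-1,0,0,-0.65,-2.2,-1.35,0,-1,0,0,-0.65,-3.3,-2.0,0,-1,0,0,-0.65,-4.2,-2.6,0,-1,0,0,-0.65,-5.1,-3.1,0,-1,0,0,-0.65,-6,-3.7,0,-1,0,0,-0.65,-6.9,-4.2,0,-1,0,0,-0.65,-7.8,-4.8,0,-1,0,0,-0.65,-8.7,-5.3,0,-1,0,0,-0.65,-9.6,-5.9,0,-1])

```text
time: 0.93
ee_pos: [0.4455, 0.3054, 0.2444]
eef_rot: [0.096, 0.995, 0.0, -0.0]
ft_force: [1.2, 0.5, -0.5]
width: 0.028
grip_force: 0.0
```

Emit:
drive_tool(series=[0,0,0,-0.9,-0.55,0.3,-1,0,0,0,-1.6,-1.0,0.3,-1,0,0,0,-1.9,-1.1,0.3,-1,0,0,0,-1.9,-1.1,0.3,-1,0,0,0,-1.9,-1.1,0.3,-1])

```text
time: 1.35
ee_pos: [0.5106, 0.2496, 0.2321]
eef_rot: [0.096, 0.995, -0.0, -0.0]
ft_force: [0.7, 0.8, -0.7]
width: 0.0015
grip_force: 0.0
```

```bash
python3 - <<'E'
from h import *
from bench import telemetry,get_calibration,camera
s=telemetry.read_state(); print(s['time'],s['ee_pos'],s['joint_vel'].round(3),s['width'],s['ft_force'])
c=get_calibration('wrist'); im=camera('wrist'); print(c)
cv2.imwrite('pics/w1.png',im[:,:,::-1])
for k,(lo,hi) in COL.items():
    for b in blobs(im,lo,hi,200)[:3]:
        z=.052 if k=='green' else .064
        bp=cv2.boxPoints(cv2.minAreaRect(b))
        print(k,cv2.contourArea(b),cen(b).round(1),plane(c,cen(b),z).round(4)[0],'box',plane(c,bp,z).round(4)[:,:2].tolist(),bp.round().tolist())
E
```

```text
1.35 [0.51061864 0.24958155 0.23214311] [-0.028 -0.015 -0.03   0.008 -0.004  0.    -0.009] 0.0014843222752260418 [ 0.65791208  0.83247854 -0.6879058 ]
{'fovy': 71.15583928365082, 'cx': 282.8753386161146, 'cy': 211.2053583447743, 'xyz': array([0.43269917, 0.26570625, 0.3726549 ]), 'rotation': array([-0.11246864, -0.0924535 ,  0.62901569,  0.76363762])}
blue 302.5 [245.9 253. ] [0.5648 0.1966 0.064 ] box [[0.5558, 0.1766], [0.5642, 0.2192], [0.5739, 0.2171], [0.5656, 0.1741]] [[227.0, 249.0], [265.0, 249.0], [265.0, 257.0], [227.0, 257.0]]
```

View pics/w1.png

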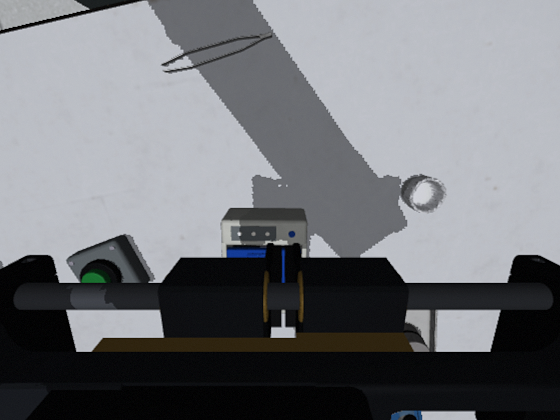

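The wrist view shows the closed fingers at (284,290), with the blue hatch's front edge at row ~249 (columns 227–265) and the green button at (97,278). That agrees with the top-view fit to within a few mm.

```bash
python3 - <<'E'
from h import *
from bench import telemetry
s=telemetry.read_state()
print(move(s,[.578,.2125,.085],-11))
E
```

```text
(array([ 0.  , -0.01,  0.01]), array([-1.856, -0.613,  3.13 ]))
```

Emit:
drive_tool(series=[0,0,0,-0.7,-0.25,0.5,-1,0,0,0,-1.4,-0.45,1.1,-1,0,0,0,-1.85,-0.6,1.8,-1,0,0,0,-1.85,-0.6,2.5,-1,0,0,0,-1.85,-0.6,3.0,-1,0,0,0,-1.85,-0.6,3.1,-1,0,0,0,-1.85,-0.6,3.1,-1,0,0,0,-1.85,-0.6,3.1,-1,0,0,0,-1.85,-0.6,3.1,-1])

```text
time: 2.15
ee_pos: [0.5793, 0.2131, 0.1105]
eef_rot: [0.095, 0.995, 0.001, 0.001]
ft_force: [0.6, -0.1, 0.5]
width: 0.0004
grip_force: 0.0
```

```bash
python3 - <<'E'
from h import *
from bench import telemetry,get_calibration,camera
s=telemetry.read_state(); print(s['time'],s['ee_pos'],s['ft_force'],s['joint_vel'].round(3))
print(move(s,[.578,.2125,.066],-11),move(s,[.578,.2125,.058],-11))
c=get_calibration('wrist'); im=camera('wrist'); t=camera('top'); sc=camera('scene')
p=np.vstack([cv2.resize(im[150:350,130:430],None,fx=1.33,fy=1.33),cv2.resize(t[160:260,140:290],(399,266))])
q=cv2.resize(sc[130:250,190:280],(399,532))
cv2.imwrite('pics/w2.png',np.hstack([p,q])[:,:,::-1] if p.shape[0]==532 else p[:,:,::-1])
E
```

```text
2.15 [0.57930682 0.21311907 0.11052898] [ 0.60507182 -0.07882817  0.54067197] [ 0.002 -0.005  0.004 -0.    -0.    -0.005  0.002]
(array([0.02, 0.02, 0.01]), array([ 0.03 , -0.023,  0.563])) (array([0.02, 0.02, 0.01]), array([ 0.031, -0.023,  0.763]))
```

View pics/w2.png

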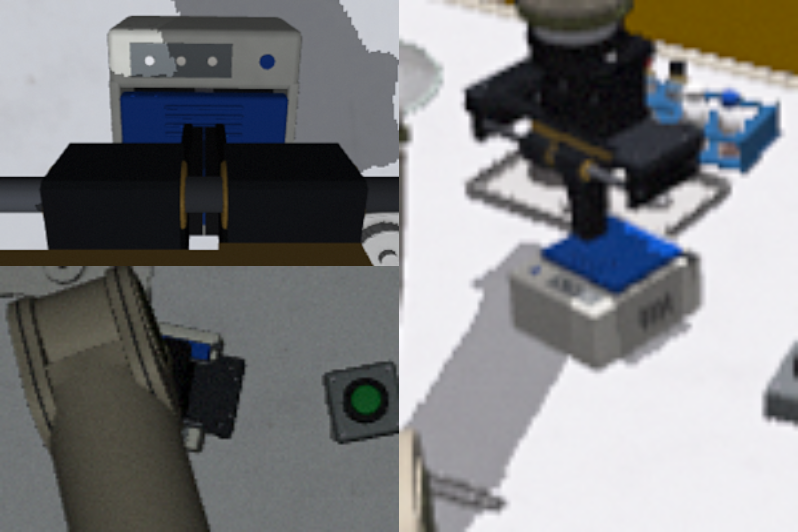

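The wrist crop shows the fingers laterally centred on the blue hatch (hatch columns 120–287, fingers at 204), with the ribs at crop rows ~105–130. I'll check the rib position in x before pressing.

```bash
python3 - <<'E'
from h import *
from bench import get_calibration
c=get_calibration('wrist')
print(plane(c,[[283,150+v/1.33] for v in (94,105,111,117,123,129)],.0645).round(4))
E
```

```text
[[0.5629 0.2167 0.0645]
 [0.5686 0.2155 0.0645]
 [0.5718 0.2149 0.0645]
 [0.5751 0.2143 0.0645]
 [0.5783 0.2137 0.0645]
 [0.5816 0.213  0.0645]]
```

Emit:
drive_tool(series=[0,0,0,0.05,0,0.2,-1,0,0,0,0.05,0,0.4,-1,0,0,0,0.05,0,0.52,-1,0,0,0,0.05,0,0.58,-1,0,0,0,0.05,0,0.64,-1,0,0,0,0.05,0,0.7,-1,0,0,0,0.05,0,0.74,-1,0,0,0,0.05,0,0.76,-1,0,0,0,0.05,0,0.76,-1,0,0,0,0.05,0,0.76,-1])

```text
time: 3.13
ee_pos: [0.5769, 0.2127, 0.0815]
eef_rot: [0.096, 0.995, 0.001, -0.0]
ft_force: [-15.3, -3.8, 33.2]
width: 0.0009
grip_force: 16.9
```

Emit:
drive_tool(series=[0,0,0,0,0,-1.0,-1,0,0,0,0.3,0,-2.0,-1,0,0,0,0.8,0,-2.9,-1,0,0,0,1.3,0,-3.8,-1,0,0,0,1.8,0,-4.5,-1,0,0,0,2.0,0,-4.5,-1,0,0,0,2.0,0,-4.5,-1,0,0,0,2.0,0,-4.5,-1])

```text
time: 3.8
ee_pos: [0.4982, 0.2274, 0.2576]
eef_rot: [0.096, 0.995, -0.0, -0.0]
ft_force: [-0.2, 0.1, -0.6]
width: 0.0004
grip_force: 0.0
```

```bash
python3 - <<'E'
from h import *
from bench import telemetry,camera
s=telemetry.read_state(); print(s['time'],s['ee_pos'],s['ft_force'])
t=camera('top'); sc=camera('scene')
cv2.imwrite('pics/s3.png',np.hstack([cv2.resize(sc[110:260,170:400],None,fx=2,fy=2),cv2.resize(t[150:260,160:320],(320,300))])[:,:,::-1])
E
```

```text
3.8 [0.49823079 0.22743259 0.25762759] [-0.23659892  0.13162208 -0.63314277]
```

View pics/s3.png

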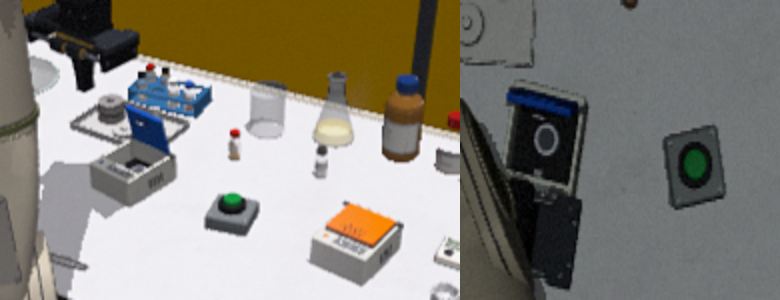

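The hatch is wide open (blue lid upright at about (148,128)), the orange one is shut, and the gripper is clear. Next I hold still for over two seconds.

Emit:
drive_tool(series=[0,0,0,0,0,0,-1,0,0,0,0,0,0,-1,0,0,0,0,0,0,-1,0,0,0,0,0,0,-1,0,0,0,0,0,0,-1,0,0,0,0,0,0,-1,0,0,0,0,0,0,-1,0,0,0,0,0,0,-1,0,0,0,0,0,0,-1,0,0,0,0,0,0,-1])

```text
time: 4.73
ee_pos: [0.4983, 0.2276, 0.2582]
eef_rot: [0.096, 0.995, 0.0, 0.0]
ft_force: [0.1, 0.2, -0.8]
width: 0.0005
grip_force: 0.0
```

Emit:
drive_tool(series=[0,0,0,0,0,0,-1,0,0,0,0,0,0,-1,0,0,0,0,0,0,-1,0,0,0,0,0,0,-1,0,0,0,0,0,0,-1,0,0,0,0,0,0,-1,0,0,0,0,0,0,-1,0,0,0,0,0,0,-1,0,0,0,0,0,0,-1,0,0,0,0,0,0,-1])

```text
time: 5.57
ee_pos: [0.4983, 0.2276, 0.2582]
eef_rot: [0.096, 0.995, 0.0, 0.0]
ft_force: [0.2, -0.4, -0.1]
width: 0.0004
grip_force: 0.0
```

Emit:
drive_tool(series=[0,0,0,0,0,0,-1,0,0,0,0,0,0,-1,0,0,0,0,0,0,-1,0,0,0,0,0,0,-1,0,0,0,0,0,0,-1,0,0,0,0,0,0,-1,0,0,0,0,0,0,-1,0,0,0,0,0,0,-1,0,0,0,0,0,0,-1,0,0,0,0,0,0,-1])

```text
time: 6.4
ee_pos: [0.4983, 0.2275, 0.2581]
eef_rot: [0.096, 0.995, 0.0, -0.0]
ft_force: [0.1, -0.4, -0.4]
width: 0.0008
grip_force: 0.0
```

Emit:
drive_tool(series=[0,0,0,0,0,0,-1,0,0,0,0,0,0,-1,0,0,0,0,0,0,-1,0,0,0,0,0,0,-1,0,0,0,0,0,0,-1,0,0,0,0,0,0,-1])

```text
time: 6.9
ee_pos: [0.4983, 0.2275, 0.2581]
eef_rot: [0.096, 0.995, 0.0, 0.0]
ft_force: [-1.1, 0.1, 0.2]
width: 0.0003
grip_force: 0.0
```

```bash
python3 - <<'E'
from h import *
from bench import telemetry,get_calibration,camera
s=telemetry.read_state(); print(s['time'],s['ee_pos'])
for n in('top','scene'):
    im=camera(n);c=get_calibration(n)
    for k in('green','blue'):
        for b in blobs(im,*COL[k])[:2]:
            print(n,k,cv2.contourArea(b),cen(b),plane(c,cen(b),.052),cv2.boundingRect(b))
print(move(s,[.51,0.0,.22],-11), move(s,[.575,-.0025,.075],-11))
E
```

```text
6.9 [0.49829509 0.22753795 0.25814111]
top green 80.5 [277.09109731 209.77225673] [[ 0.57492393 -0.0024017   0.052     ]] (272, 205, 11, 11)
top blue 72.0 [198.62037037 187.40972222] [[0.63941333 0.21388488 0.052     ]] (183, 184, 32, 9)
scene green 150.5 [521.93909192 298.21040975] [[ 0.50238311 -0.7440871   0.052     ]] (508, 292, 24, 15)
scene green 44.5 [285.59925094 209.90262172] [[ 0.56517726 -0.0051056   0.052     ]] (281, 207, 10, 7)
scene blue 248.5 [243.15895372 173.72300469] [[0.69972233 0.24812273 0.052     ]] (232, 162, 22, 25)
scene blue 67.0 [373.48258706 151.73134328] [[ 1.10161033 -0.12613061  0.052     ]] (369, 147, 11, 10)
(array([ 0.,  0., -0.]), array([-1.373, -5.528,  0.403])) (array([ 0.,  0., -0.]), array([-2.98 , -5.279,  4.028]))
```

Emit:
drive_tool(series=[0,0,0,-0.3,-0.9,0,-1,0,0,0,-0.6,-1.8,0.1,-1,0,0,0,-0.9,-2.7,0.3,-1,0,0,0,-1.4,-3.6,0.5,-1,0,0,0,-1.9,-4.4,0.9,-1,0,0,0,-2.4,-5.0,1.5,-1,0,0,0,-2.9,-5.28,2.2,-1,0,0,0,-2.95,-5.28,2.9,-1,0,0,0,-2.95,-5.28,3.6,-1,0,0,0,-2.95,-5.28,3.9,-1])

```text
time: 7.83
ee_pos: [0.5721, -0.0027, 0.0985]
eef_rot: [0.096, 0.995, -0.001, -0.002]
ft_force: [-1.2, -0.6, -0.6]
width: -0.0001
grip_force: 0.0
```

Emit:
drive_tool(series=[0,0,0,0,0,0,-1,0,0,0,0,0,0,-1,0,0,0,0,0,0,-1,0,0,0,0,0,0,-1])

```text
time: 8.17
ee_pos: [0.5749, -0.002, 0.1041]
eef_rot: [0.096, 0.995, 0.001, 0.001]
ft_force: [0.8, -0.9, -0.6]
width: 0.0002
grip_force: 0.0
```

```bash
python3 - <<'E'
from h import *
from bench import telemetry,get_calibration,camera
s=telemetry.read_state(); print(s['time'],s['ee_pos'],s['ft_force'])
print(move(s,[.574,-.002,.052],-11))
im=camera('wrist');sc=camera('scene')
c=get_calibration('wrist')
cv2.imwrite('pics/w4.png',np.hstack([cv2.resize(im[130:330,180:400],None,fx=2,fy=2),cv2.resize(sc[130:250,230:350],(360,400))])[:,:,::-1])
for b in blobs(im,*COL['green'])[:2]: print(cv2.boundingRect(b),cen(b))
# box corners expected / button centre projection
K=210/np.tan(np.radians(c['fovy']/2)); p=R.from_quat(c['rotation']).inv().apply(np.array([.574,-.002,.052])-c['xyz']); print('button px',c['cx']+K*p[0]/-p[2],c['cy']-K*p[1]/-p[2])
E
```

```text
8.1667 [ 0.5748914  -0.00197904  0.10410148] [ 0.84439552 -0.86553374 -0.6493661 ]
(array([0.02, 0.03, 0.  ]), array([ 0.024, -0.006,  0.752]))
(262, 218, 44, 32) [283.56442273 232.61273978]
button px 281.4705815899473 239.86639878330803
```

View pics/w4.png

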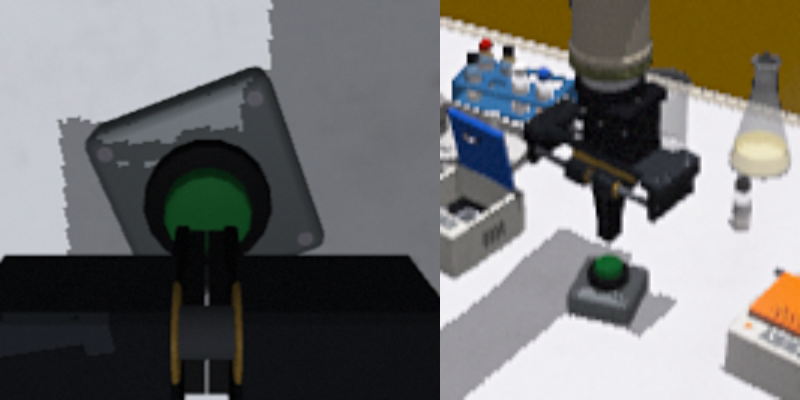

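The wrist crop shows the fingers (col 207) centred over the green button (col 207). The hatch is still open and clear of the gripper.

Emit:
drive_tool(series=[0,0,0,0.02,0,0.25,-1,0,0,0,0.02,0,0.5,-1,0,0,0,0.02,0,0.65,-1,0,0,0,0.02,0,0.72,-1,0,0,0,0.02,0,0.78,-1,0,0,0,0.02,0,0.83,-1,0,0,0,0.02,0,0.87,-1,0,0,0,0.02,0,0.87,-1,0,0,0,0.02,0,0.87,-1])

```text
time: 9.02
ee_pos: [0.5727, -0.0022, 0.0682]
eef_rot: [0.096, 0.995, 0.0, -0.0]
ft_force: [-8.6, 0.2, 13.4]
width: 0.0001
grip_force: 7.0
```

Emit:
drive_tool(series=[0,0,0,-0.02,0,0.015,-1,0,0,0,-0.02,0,0.015,-1])

```text
time: 9.18
ee_pos: [0.5729, -0.0022, 0.0681]
eef_rot: [0.096, 0.995, 0.0, -0.001]
ft_force: [-14.3, 1.4, 21.9]
width: 0.0006
grip_force: 11.0
```

Force is up 8 N for 0.1 mm of travel, so the button is bottomed. Releasing straight up.

Emit:
drive_tool(series=[0,0,0,0.04,0,-0.1,-1,0,0,0,0.04,0,-0.5,-1,0,0,0,0.04,0,-1.3,-1,0,0,0,0.04,0,-2.2,-1,0,0,0,0.4,0,-3.1,-1,0,0,0,1.0,0,-3.9,-1,0,0,0,1.5,0,-4.2,-1,0,0,0,1.5,0,-4.2,-1,0,0,0,1.5,0,-4.2,-1,0,0,0,1.5,0,-4.2,-1])

```text
time: 10.02
ee_pos: [0.5151, 0.0091, 0.2342]
eef_rot: [0.096, 0.995, 0.0, -0.0]
ft_force: [0.6, 0.1, -0.9]
width: 0.0004
grip_force: 0.0
```

```bash
python3 - <<'E'
from h import *
from bench import telemetry,get_calibration,camera
s=telemetry.read_state(); print(s['time'],s['ee_pos'],s['ft_force'],s['joint_vel'].round(3))
for n in('top','scene'):
    im=camera(n)
    cv2.imwrite(f'pics/{n}5.png',im[:,:,::-1])
    for k in COL:
        for b in blobs(im,*COL[k])[:3]: print(n,k,cv2.contourArea(b),cen(b).round(1),cv2.boundingRect(b))
E
```

```text
10.0167 [0.51509468 0.00909661 0.23419052] [ 0.58298551  0.11647762 -0.89887657] [ 0.005  0.027  0.     0.     0.001  0.003 -0.001]
top blue 72.0 [198.6 187.4] (183, 184, 32, 9)
top orange 787.0 [358.1 201.5] (342, 186, 33, 32)
scene blue 249.5 [243.2 173.8] (232, 162, 22, 25)
scene blue 67.0 [373.5 151.7] (369, 147, 11, 10)
scene orange 356.0 [350.4 221.8] (334, 212, 34, 22)
scene orange 131.0 [372.4 161.6] (363, 156, 19, 12)
scene orange 75.5 [491.2 254.9] (476, 242, 34, 21)
scene green 168.5 [523.9 301. ] (513, 292, 28, 33)
scene green 43.0 [285.7 210. ] (281, 207, 10, 7)
```

View pics/scene5.png

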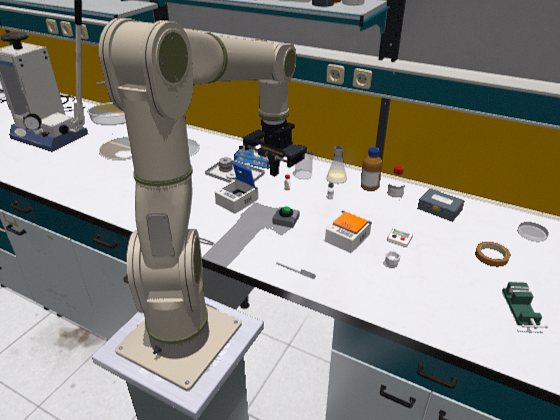

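The blue hatch is open at (243,174) and the orange one is shut at (350,222). The button is back up at its original pixel (286,210), the bystanders haven't moved, and the arm is clear.

```bash
python3 -c "
from bench import r
print(r.close_job())"
```

```text
the job is handed in; nothing more can be done
None
```

I pressed the blue hatch once and it sprang open. It stayed open for about 3 s with the arm clear before I pressed the green button fully down and let it come back up. I then handed the job in at about 10 s, with the orange hatch shut, nothing visibly moved and the arm clear.

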